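# Roll the bar weight onto the crease line

### The job

Roll the longer of the two steel bar weights across the sheet by pushing it with the fingertips or the outside of the fingers, until it lies along the pencilled line with the line running under the middle of the bar from end to end. It must roll, turning as it goes: do not pinch, drag or lift it. Leave the shorter bar and everything else where it is, and take the hand away when the bar lies still.

Things in the scene. Friction and masses are not known exactly. Their poses are not given: they have to be found in the camera images.
- line (a point): Middle of the straight dark pencil line on the cream sheet (270 x 320 mm) that covers a fixed flat grey felt board 300 mm (along the line) x 360 mm x 12 mm thick. The point lies on the board's top surface, 12 mm above the table; its x axis runs along the line, its y axis across it, z up. The line is 250 mm long, 4 mm wide, with a short cross tick at each end. The two bars lie on either side of it, roughly parallel to it; which bar is on which side varies.
- long_bar_center (a point): Centre of the longer bar weight: a plain polished solid-looking steel cylinder, 36 mm diameter, 150 mm long, about 0.55 kg, lying on the board (centre 18 mm above the board, top 36 mm above it). Its x axis is the cylinder's axis; y and z turn with it as it rolls. It starts 90 to 125 mm from the line. It is slippery to the fingers, rolls easily when pushed and comes to rest within a few mm after a slow push (2 cm/s) and rolls on farther after a quick one.
- long_bar_end_a (a point): Centre of one end face of the longer bar, on its axis, 75 mm from its centre along its +x.
- long_bar_end_b (a point): Centre of the other end face of the longer bar, on its axis, 75 mm from its centre along its -x.
- long_bar: The longer bar itself; its origin lies on its surface, 18 mm from its axis (at the underside at the start), half-way along; x along the axis.
- short_bar_center (a point): Centre of the shorter bar, same diameter (36 mm), 90 mm long, lying on the other side of the line, 90 to 125 mm from it. Leave it alone.
- eraser: White eraser block 22 x 45 x 14 mm lying on the board near one end of the line, beyond the bars' ends. Origin at its underside. Leave it.
- loupe: Small black round magnifier, 34 mm diameter, 32 mm tall, standing on the board near the other end of the line, beyond the bars' ends. Origin at its underside. Leave it.
- dust_brush: Dusting brush lying on the table to the left of the board. Leave it.
- spray_bottle: Clear capped bottle, 68 mm diameter, 170 mm tall, standing on the table to the left. Origin at its underside. Leave it.
- brush_pot: White ceramic cup, 72 mm diameter, 85 mm tall, standing on the table to the right. Origin at its underside. Leave it.
- clip_box: Small carton 90 x 60 x 35 mm standing on the table to the right. Origin at its underside. Leave it.
Things that resemble listed ones, but are neither listed nor needed, are in the scene too. What is shaped like the long_bar but blue or brown is not meant.

How it is judged:
On the way:
1. the longer bar rolls: it turns about its axis by more than about a third of a turn (angle between long_bar's own z axis and vertical above 2.3 rad), for 0.05 s.
At the end, for the whole second after the job is handed in: The longer bar lies at rest on the board along the line: the axis at both of its ends is within 10 mm of the line, and its centre within 35 mm of the line's middle lengthwise; the shorter bar is within 15 mm of where it was (y of long_bar_end_a in the frame of line between -0.01 and 0.01 m and y of long_bar_end_b in the frame of line between -0.01 and 0.01 m and x of long_bar_center in the frame of line between -0.035 and 0.035 m and z of long_bar_center in the frame of line between -0.022 and 0.022 m and linear speed of long_bar below 0.01 m/s and angular speed of long_bar below 0.4 rad/s and distance of short_bar_center from where it was at the start of the episode below 0.015 m); the robot touches nothing.
It fails at once if the longer bar is lifted more than 8 mm off the board at its middle or an end (z of any of long_bar_end_a, long_bar_end_b, long_bar_center in the frame of line above 0.026 m).
It fails at once if the shorter bar is pushed more than 15 mm (distance of short_bar_center from where it was at the start of the episode above 0.015 m).
It fails at once if the eraser, loupe, dusting brush, bottle, pot, carton: one of them is moved more than 20 mm (distance of any of eraser, loupe, dust_brush, spray_bottle, brush_pot, clip_box from where it was at the start of the episode above 0.02 m).
It also fails if it takes over 48 s, if anything falls off the work surface, if the arm or the gripper's body presses on something with over 40 N, if the wrist force passes 120 N, or if a joint passes its speed limit or range.

### The arm

A 6-joint arm with a two-finger parallel gripper is mounted at the origin on the work surface. World frame = base frame: x ahead of the robot, y to its left, z up, the work surface at z = 0. Lengths are in m, angles in rad, forces in N, time in s.
With the tool pointing down it reaches from about 0.4 to 0.925 m from the base axis. Payload 12.5 kg.
Tool frame: the origin (TCP) lies at the very end of the fingers, on their centre line; the grasp point (between the pads) lies 19 mm behind it (bot.grip_depth is the distance from the TCP to the grasp point, in m); z points along the fingers, y is the direction in which the jaws open and shut (so a half turn about z gives the same grasp; the last joint's range is limited). The gripper opens to 95 mm and grips with 3 to 60 N. Pads are 20 mm wide; open, the fingers measure 119 mm over their backs; the gripper's body (75 mm by 180 mm) begins 59 mm behind the grasp point.
Start: joints at [1.141, 0.491, 1.559, -0, 1.092, -0.106], TCP at [0.199, 0.593, 0.215] pointing down, gripper open.
Joint ranges: [-3.1, 3.1], [-0.84, 2.19], [0.05, 2.79], [-1.13, 4.28], [0.06, 2.93], [-2.69, 2.69]. Speed limits (rad/s): [2.22, 2.22, 2.79, 3.14, 3.14, 3.14].

### API

Orientations are given as a 3x3 rotation matrix whose columns are the frame's x, y, z axes.
In Python, from station import bot gives the robot as it stands.
- The arm moves only by the tool move_arm, never from a script. Its argument "rows" is a list of rows, each a list of 2 entries, a list of its own where there are three numbers: the shift along the tool's x, y, z in mm, then the turn, a rotation vector about the tool's x, y, z in rad. In form: [[[x, y, z], [rx, ry, rz]], ...]. A call has 1 to 20 rows; each row shifts and turns the commanded pose from where the row before left it, along the tool's axes as they then stand; what a row does not reach is not made up. A row lasts 1/10 s, in which the tool goes at most 50 mm and 8.59 degrees, less where a joint would pass 70% of its speed; a pose out of reach is approached as far as the arm can. A call is refused whole if a number of a shift passes 50 or a number of a turn 0.15, either way. A call with a gripper value outside its range is refused whole. "grip" is the closure, from -1 (fully open) to 1 (shut), set as the call begins (left out, the last holds). The fingers move at their own pace and stop on an object; the grip force is fixed at half the most. Time passes only in rows, so rows that do not move let the fingers close. It gives the time, the measured TCP pose, the force and the opening at its end, in the units of the state.
- bot.observe(): the state, without advancing time (a new reading comes with each control period).
- bot.read_camera(name): name is "side" or "top"; returns (picture, depth): 384x512x3 uint8, red, green, blue; 384x512 float32, m along the optical axis (not along the pixel's ray), 0 where there is no reading.
- bot.camera_info(name): a dict with "K" (3x3 intrinsics, pixels), "k1" (the pictures are not rectified: a ray, as slopes to the right and down, at radius r is drawn at 1 + k1 r^2 times it, then the intrinsics apply), "rvec" (rotation vector, rad) and "tvec" (3), from world to camera coordinates, as OpenCV has them. Camera axes: x right, y down, z forward; pixel columns grow to the right and rows downward; lengths in m; the calibration is good to about 2 mm. A picture is of the moment at which its call begins. camera_info takes no time and is no camera call.
- bot.close_job(): hands the job in, once; it reports no verdict.
The state is a dict: "clock": time; "q": joint angles; "qvel": joint speeds; "effort": joint torques, N m; "position": TCP position; "eef_rot": TCP orientation; "contact_force": force on the tool from outside, world axes, zero at the start; "moment": the same for the moment, N m; "grip_width": finger opening in m.
Only numpy, scipy, OpenCV 4.12 (cv2) and the standard library are available. Lean on these libraries where they do the work, as an engineer would, in place of code of your own. Each camera call takes 0.05 s, during which the arm holds its last target.

## Working session

There is one attempt and no reset: what is moved stays moved. The work goes in short steps, Python scripts to look and compute and a tool call to move; the robot and the scene stay as the last step left them, time stands still between calls to the robot, and variables do not carry over. Pictures are saved under pics/ and viewed, and the job is handed in when it is done.

Besides the shell and the picture viewer there is one more tool, called after ">>>" as a command line: name --argument value ..., lists and objects as JSON in quotes. move_arm: Moves the arm, as the interface text tells. Its arguments: {"type":"object","properties":{"rows":{"type":"array"},"grip":{"type":"number"}},"required":["rows"]}

```bash
mkdir -p pics; ls; python3 - <<'E'
from station import bot
import cv2,numpy as np
for n in("top","side"):
    p,d=bot.read_camera(n); cv2.imwrite(f"pics/{n}0.png",p[:,:,::-1]); np.savez(f"{n}0.npz",p=p,d=d); print(n,bot.camera_info(n))
s=bot.observe();print(s)
E
```

```text
pics
top {'K': array([[474.44533633,   0.        , 253.43495869],
       [  0.        , 474.44533633, 195.71354213],
       [  0.        ,   0.        ,   1.        ]]), 'k1': -0.0993504957350655, 'rvec': array([ 2.12322795, -2.15846468,  0.13115571]), 'tvec': array([0.01656292, 0.46867152, 1.53081341])}
side {'K': array([[429.38409017,   0.        , 255.26641533],
       [  0.        , 429.38409017, 185.74514587],
       [  0.        ,   0.        ,   1.        ]]), 'k1': -0.11358703771503448, 'rvec': array([ 2.1296338 , -0.44180994,  0.23451974]), 'tvec': array([-0.46160151,  0.17144159,  1.08859134])}
{'clock': 0.1, 'q': array([ 1.14138151e+00,  4.91492538e-01,  1.55946603e+00, -7.96139126e-05,
        1.09172491e+00, -1.05598684e-01]), 'qvel': array([-5.87240922e-05, -2.00237656e-03,  1.23342268e-04,  1.44265813e-03,
        2.08041259e-03,  1.15408740e-05]), 'effort': array([ 4.23019531e-02, -6.14581275e+01, -2.60238844e+01,  9.58194514e-02,
       -3.70284019e-03,  5.83305678e-03]), 'position': array([0.19875288, 0.59227916, 0.21409769]), 'eef_rot': array([[-9.48039761e-01,  3.18151629e-01, -3.89914039e-04],
       [ 3.18151865e-01,  9.48039212e-01, -1.02119905e-03],
       [ 4.47576560e-05, -1.09218919e-03, -9.99999403e-01]]), 'contact_force': array([0.47907204, 0.567359  , 0.18087495]), 'moment': array([-0.02516752, -0.0263202 ,  0.0471421 ]), 'grip_width': 0.09526871009076736}
```

View pics/top0.png

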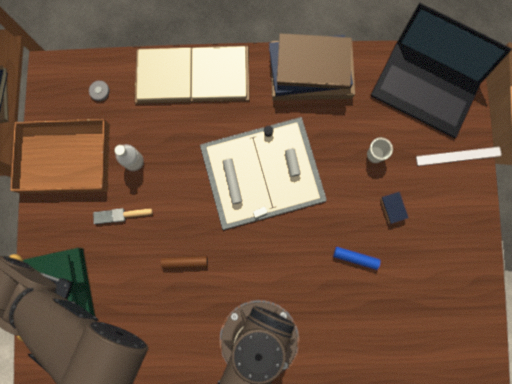

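View pics/side0.png

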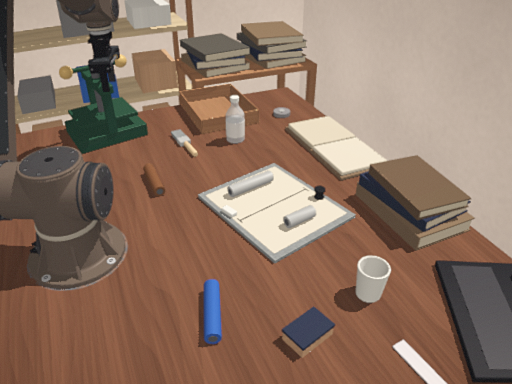

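The top view shows the long bar at about (232,181), left of the line. The line runs from about (253,138) to (271,208), and the short bar is at about (292,163). The eraser is at (261,213) and the loupe at (268,131). Next I'll measure these.

```bash
cat > h.py <<'E'
import cv2,numpy as np
from station import bot
def cam(n):
    c=bot.camera_info(n); R=cv2.Rodrigues(c["rvec"])[0]; return c["K"],c["k1"],R,np.asarray(c["tvec"])
def rays(n,uv):
    K,k1,R,t=cam(n); uv=np.asarray(uv,float).reshape(-1,1,2)
    x=cv2.undistortPoints(uv,K,np.array([k1,0,0,0.]),R=None,P=None).reshape(-1,2)
    return np.c_[x,np.ones(len(x))]@R, -R.T@t
def plane(n,uv,z):
    d,o=rays(n,uv); return o+d*((z-o[2])/d[:,2])[:,None]
def proj(n,P):
    K,k1,R,t=cam(n); return cv2.projectPoints(np.asarray(P,float).reshape(-1,1,3),R,t,K,np.array([k1,0,0,0.]))[0].reshape(-1,2)
def heights(n,d):
    h,w=d.shape; u,v=np.meshgrid(np.arange(w),np.arange(h))
    r,o=rays(n,np.c_[u.ravel(),v.ravel()]); P=o+r*d.reshape(-1,1); return P.reshape(h,w,3)
E
cat > m.py <<'E'
from h import *
def bars(n,p,d,verbose=True):
    """elevated points above the board -> bars"""
    P=heights(n,d); hsv=cv2.cvtColor(p,cv2.COLOR_RGB2HSV)
    on=(P[...,0]>.35)&(P[...,0]<.8)&(P[...,1]>-.3)&(P[...,1]<.25)&(d>0)
    m=on&(P[...,2]>.03)&(P[...,2]<.065)&(hsv[...,1]<45)
    k,l,st,c=cv2.connectedComponentsWithStats(m.astype(np.uint8))
    for i in range(1,k):
        if st[i,4]<25: continue
        q=P[l==i]; xy=q[:,:2]; r=cv2.minAreaRect(xy.astype(np.float32)*1000)
        print(n,i,st[i],"pix",c[i].round(1),"xy",np.round(np.array(r[0])/1000,4),"size",np.round(r[1],0),"ang",round(r[2],1),"zmax",q[:,2].max().round(4),"zmed",np.median(q[:,2]).round(4))
E
python3 - <<'E'
from m import *
for n in("top","side"):
    f=np.load(n+"0.npz");p,d=f["p"],f["d"]; bars(n,p,d)
    a=cv2.resize(p[110:235,190:340] if n=="top" else p[155:260,190:360],None,fx=4.6,fy=4.6,interpolation=cv2.INTER_CUBIC)
    cv2.imwrite(f"pics/{n}z0.png",a[:,:,::-1])
    P=heights(n,d)
    for uv in ([(245,185),(275,185),(310,195)] if n=="top" else [(240,205),(300,200)]): print(uv,P[uv[1],uv[0]].round(4))
E
```

```text
top 1 [264 126   9   9  63] pix [268.1 130.1] xy [ 0.6872 -0.0443] size [28. 28.] ang 10.0 zmax 0.0503 zmed 0.0431
top 2 [286 148  14  28 270] pix [292.2 161.8] xy [ 0.5803 -0.1216] size [90. 33.] ang 11.4 zmax 0.0584 zmed 0.0444
top 3 [223 158  19  46 445] pix [231.8 180.5] xy [0.5211 0.0798] size [151.  33.] ang 12.4 zmax 0.0548 zmed 0.0447
(245, 185) [0.5085 0.0369 0.0127]
(275, 185) [ 0.5069 -0.0636  0.0111]
(310, 195) [ 0.4715 -0.1802  0.0073]
side 1 [227 170  47  24 419] pix [250.3 181.6] xy [0.5229 0.0741] size [156.  38.] ang 8.9 zmax 0.0488 zmed 0.0416
side 2 [314 186  11   9  61] pix [319.3 189.7] xy [ 0.6859 -0.0505] size [29. 27.] ang 14.6 zmax 0.0455 zmed 0.0417
side 3 [283 205  34  20 334] pix [300.  214.3] xy [ 0.5807 -0.1279] size [96. 35.] ang 6.8 zmax 0.0484 zmed 0.0423
(240, 205) [0.4585 0.0079 0.0116]
(300, 200) [ 0.6283 -0.041   0.0129]
```

```bash
python3 - <<'E'
from m import *
for n in("top","side"):
    f=np.load(n+"0.npz");p,d=f["p"],f["d"]; P=heights(n,d)
    hsv=cv2.cvtColor(p,cv2.COLOR_RGB2HSV)
    # sheet: cream
    sheet=((hsv[...,2]>150)&(hsv[...,1]>20)&(hsv[...,1]<90)&(abs(P[...,2]-.012)<.012)&(P[...,0]<.75)&(P[...,0]>.35)&(P[...,1]>-.25)&(P[...,1]<.25)).astype(np.uint8)
    cs=max(cv2.findContours(sheet,0,2)[0],key=cv2.contourArea)
    hull=np.zeros_like(sheet);cv2.fillConvexPoly(hull,cv2.convexHull(cs),1)
    hull=cv2.erode(hull,np.ones((5,5)))
    g=cv2.cvtColor(p,cv2.COLOR_RGB2GRAY)
    bh=cv2.morphologyEx(g,cv2.MORPH_BLACKHAT,np.ones((7,7)))
    lm=((bh>25)&(hull>0)&(P[...,2]<.022)).astype(np.uint8)
    k,l,st,c=cv2.connectedComponentsWithStats(lm,connectivity=8)
    for i in range(1,k):
        if st[i,4]<8: continue
        v,u=np.where(l==i); w=plane(n,np.c_[u,v],.012)
        vx,vy,x0,y0=cv2.fitLine(w[:,:2].astype(np.float32),cv2.DIST_HUBER,0,.001,.001).ravel()
        s=(w[:,:2]-[x0,y0])@[vx,vy]
        print(n,st[i],"L",round(s.max()-s.min(),3),"mid",(np.array([x0,y0])+[vx*(s.max()+s.min())/2,vy*(s.max()+s.min())/2]).round(4),"ang",np.degrees(np.arctan2(vy,vx)).round(2))
    r=cv2.minAreaRect((plane(n,cs.reshape(-1,2),.012)[:,:2]*1000).astype(np.float32)); print("sheet",r)
E
```

```text
top [266 135   5   2   8] L 0.014 mid [ 0.6775 -0.0435] ang 86.71
top [250 137  26  72 144] L 0.253 mid [ 0.5524 -0.0218] ang 14.66
top [265 140   6   3  13] L 0.017 mid [ 0.6597 -0.0413] ang 78.73
top [284 154   5  16  20] L 0.053 mid [ 0.5867 -0.1033] ang 11.28
top [288 171  13  12  47] L 0.044 mid [ 0.5355 -0.1209] ang 38.65
top [233 202  10   8  52] L 0.031 mid [0.4398 0.0628] ang -66.39
sheet ((552.39892578125, -22.109664916992188), (280.2934265136719, 328.7433166503906), 14.70145320892334)
side [223 180  49  20 156] L 0.172 mid [0.513  0.0683] ang 9.12
side [237 187  72  36 132] L 0.254 mid [ 0.5515 -0.0249] ang 14.36
side [308 194  14   8  64] L 0.038 mid [ 0.6729 -0.0483] ang -28.02
side [233 213   4   4  12] L 0.016 mid [ 0.4277 -0.0279] ang 35.67
side [283 218  30  11  65] L 0.082 mid [ 0.5784 -0.1337] ang 5.34
side [278 224   4   6  17] L 0.021 mid [ 0.5214 -0.1258] ang 63.4
sheet ((551.826416015625, -25.213226318359375), (274.9033508300781, 323.0837707519531), 14.473033905029297)
```

View pics/topz0.png

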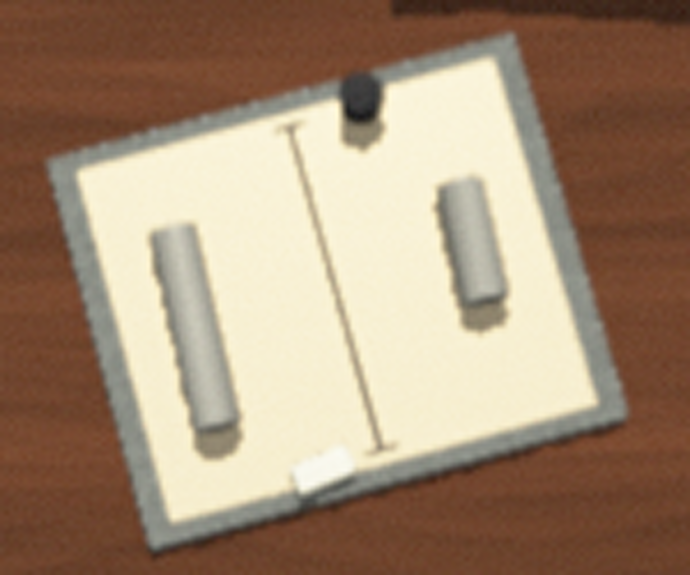

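```bash
python3 - <<'E'
from m import *
f=np.load("side0.npz");p,d=f["p"],f["d"];P=heights("side",d)
cv2.imwrite("pics/s1.png",cv2.resize(p[0:170,0:260],None,fx=3,fy=3,interpolation=cv2.INTER_CUBIC)[:,:,::-1])
for uv in [(105,125),(110,80),(105,45),(90,10),(85,85),(122,62),(235,120),(234,102)]: print(uv,P[uv[1],uv[0]].round(3))
print(proj("side",[[.199,.592,.214],[.199,.592,.3]]))
f=np.load("top0.npz");p,d=f["p"],f["d"];P=heights("top",d)
for uv in [(60,270),(85,300),(70,260),(125,150),(135,165),(261,213),(268,130)]: print(uv,P[uv[1],uv[0]].round(3))
print(proj("top",[[.199,.592,.214]]))
# bar axis via row mids of the mask, top and side-edge free
m=0
hs=cv2.cvtColor(p,cv2.COLOR_RGB2HSV)
b=(P[...,2]>.03)&(P[...,2]<.06)&(hs[...,1]<45)
k,l,st,c=cv2.connectedComponentsWithStats(b.astype(np.uint8))
for cc in ((231,180),(292,162)):
    i=l[cc[1],cc[0]];v,u=np.where(l==i);w=plane("top",np.c_[u,v],.038)[:,:2]
    mu=w.mean(0);e=np.linalg.eigh(np.cov((w-mu).T))[1][:,1];print(mu,np.degrees(np.arctan2(e[1],e[0]))%180)
E
```

```text
(105, 125) [0.159 0.631 0.049]
(110, 80) [0.208 0.641 0.216]
(105, 45) [0.204 0.534 0.371]
(90, 10) [0.172 0.458 0.5  ]
(85, 85) [ 0.126  1.552 -0.102]
(122, 62) [0.262 0.664 0.268]
(235, 120) [0.593 0.389 0.09 ]
(234, 102) [0.596 0.403 0.153]
[[109.40653446  85.25399278]
 [105.19412479  61.57490194]]
(60, 270) [0.232 0.628 0.093]
(85, 300) [0.135 0.56  0.049]
(70, 260) [0.264 0.614 0.048]
(125, 150) [0.602 0.405 0.157]
(135, 165) [0.574 0.398 0.062]
(261, 213) [ 0.412 -0.015  0.027]
(268, 130) [ 0.688 -0.043  0.045]
[[ 54.18418298 282.04899552]]
[0.52029346 0.07948731] 12.299571521825584
[ 0.57960194 -0.12152422] 9.802489359342417
```

View pics/s1.png

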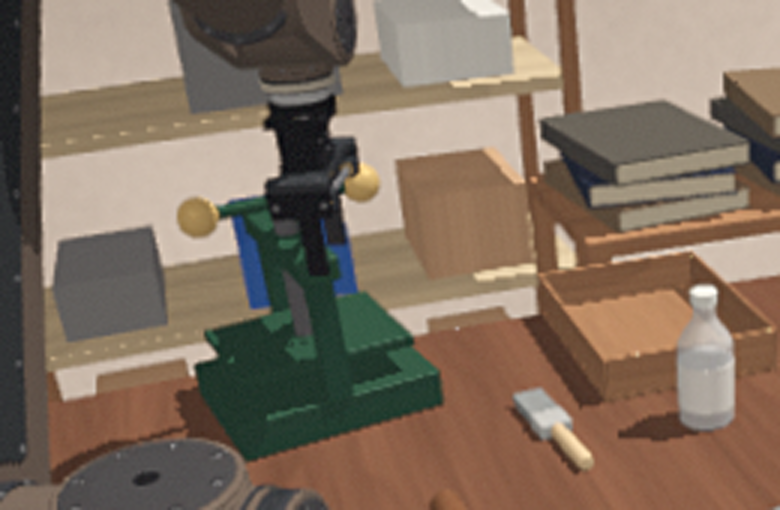

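```bash
python3 - <<'E'
from m import *
f=np.load("side0.npz");p,d=f["p"],f["d"];P=heights("side",d)
hs=cv2.cvtColor(p,cv2.COLOR_RGB2HSV)
R=np.zeros(d.shape,bool);R[45:155,50:150]=1
for name,m in (("green",(hs[...,0]>40)&(hs[...,0]<95)&(hs[...,1]>60)),("blue",(hs[...,0]>100)&(hs[...,0]<130)&(hs[...,1]>120)),("brass",(hs[...,0]>12)&(hs[...,0]<30)&(hs[...,1]>90)&(hs[...,2]>120)),("dark",(hs[...,2]<45))):
    q=P[m&R&(d>0)]; q=q[(q[:,1]<.9)&(q[:,1]>.3)]
    print(name,len(q))
    for z in np.arange(0,.42,.04):
        s=q[(q[:,2]>=z)&(q[:,2]<z+.04)]
        if len(s)>3: print(round(z,2),len(s),"x",np.percentile(s[:,0],[3,97]).round(3),"y",np.percentile(s[:,1],[3,97]).round(3))
E
```

```text
green 3419
0.0 715 x [0.029 0.294] y [0.536 0.651]
0.04 963 x [0.031 0.287] y [0.544 0.709]
0.08 1114 x [0.055 0.262] y [0.558 0.755]
0.12 152 x [0.126 0.194] y [0.553 0.762]
0.16 115 x [0.126 0.193] y [0.551 0.758]
0.2 274 x [0.118 0.201] y [0.544 0.756]
0.24 80 x [0.091 0.217] y [0.539 0.673]
0.28 6 x [0.138 0.141] y [0.514 0.531]
blue 28
0.16 7 x [0.121 0.197] y [0.557 0.773]
0.2 11 x [0.12 0.22] y [0.558 0.729]
0.24 8 x [0.104 0.193] y [0.534 0.654]
brass 238
0.24 178 x [0.044 0.273] y [0.622 0.676]
0.28 60 x [0.047 0.27 ] y [0.625 0.68 ]
dark 613
0.04 4 x [0.019 0.034] y [0.721 0.739]
0.2 83 x [0.171 0.221] y [0.535 0.641]
0.24 92 x [0.17  0.221] y [0.529 0.64 ]
0.28 175 x [0.142 0.226] y [0.501 0.632]
0.32 202 x [0.147 0.22 ] y [0.498 0.583]
0.36 57 x [0.166 0.212] y [0.535 0.563]
```

The gripper starts beside a green press whose handle reaches about z 0.29. I'll raise it straight up first.

>>> move_arm --rows '[[[0,0,-10],[0,0,0]],[[0,0,-20],[0,0,0]],[[0,0,-25],[0,0,0]],[[0,0,-25],[0,0,0]],[[0,0,-25],[0,0,0]],[[0,0,-15],[0,0,0]]]'

```text
clock: 0.7
position: [0.1989, 0.5927, 0.3375]
eef_rot: [[-0.948, 0.318, 0.001], [0.318, 0.948, 0.002], [-0.0, 0.003, -1.0]]
contact_force: [-0.0, 0.4, -0.4]
grip_width: 0.0952
```

```bash
cat > plan.py <<'E'
from h import *
L=np.array([.552,-.0230]);a=np.radians(14.6);ex=np.array([np.cos(a),np.sin(a)]);ey=np.array([-ex[1],ex[0]])
def tl(xy): r=np.asarray(xy)-L; return np.array([r@ex,r@ey])
def tool_to(line_xy,z):
    s=bot.observe();p=s["position"];R=s["eef_rot"];g=np.r_[L+ex*line_xy[0]+ey*line_xy[1],z]
    print("t",s["clock"],"pos",p.round(4),"line",tl(p[:2]).round(4),"yaw y deg",np.degrees(np.arctan2(R[1,1],R[0,1])).round(2),"F",s["contact_force"].round(2))
    print("goal",g.round(4),"tool shift mm",((g-p)@R*1000).round(1),"q",s["q"].round(3))
E
python3 -c "
from plan import *
tool_to((-.005,.165),.15)
for P in [(.521,.079),(.580,-.1235),(.412,-.015),(.687,-.045)]: print(tl(P).round(4))"
```

```text
t 0.7 pos [0.1989 0.5927 0.3375] line [-0.1865  0.6848] yaw y deg 71.45 F [-0.01  0.39 -0.44]
goal [0.5056 0.1354 0.15  ] tool shift mm [-436.2 -336.5  186.7] q [ 1.141  0.399  1.382  0.     1.358 -0.106]
[-0.0043  0.1065]
[ 0.0018 -0.1043]
[-0.1335  0.043 ]
[ 0.1251 -0.0553]
```

>>> move_arm --rows '[[[-10,-8,0],[0,0,0]],[[-20,-16,0],[0,0,0]],[[-30,-23,0],[0,0,0]],[[-30,-23,0],[0,0,0]],[[-30,-23,0],[0,0,0]],[[-30,-23,0],[0,0,0]],[[-30,-23,5],[0,0,0]],[[-30,-23,5],[0,0,0]],[[-30,-23,5],[0,0,0]],[[-30,-23,5],[0,0,0]],[[-30,-23,10],[0,0,0]],[[-30,-23,10],[0,0,0]],[[-30,-23,10],[0,0,0]],[[-30,-23,10],[0,0,0]],[[-30,-23,10],[0,0,0]],[[-25,-20,10],[0,0,0]],[[-15,-12,10],[0,0,0]],[[-6,-4,5],[0,0,0]],[[0,0,0],[0,0,0]]]'

```text
clock: 2.6
position: [0.5259, 0.1031, 0.2386]
eef_rot: [[-0.948, 0.32, -0.002], [0.32, 0.948, -0.0], [0.002, -0.001, -1.0]]
contact_force: [-0.4, 0.1, -0.3]
grip_width: 0.0949
```

>>> move_arm --rows '[[[0,0,0],[0,0,0.06]],[[0,0,0],[0,0,0.12]],[[0,0,0],[0,0,0.12]],[[0,0,0],[0,0,0.12]],[[0,0,0],[0,0,0.12]],[[0,0,0],[0,0,0.12]],[[0,0,0],[0,0,0.12]],[[0,0,0],[0,0,0.12]],[[0,0,0],[0,0,0.092]],[[0,0,0],[0,0,0]],[[0,0,0],[0,0,0]]]'

```text
clock: 3.7
position: [0.526, 0.1046, 0.24]
eef_rot: [[-0.256, 0.967, 0.0], [0.967, 0.256, 0.0], [0.0, 0.0, -1.0]]
contact_force: [0.5, -0.3, -0.1]
grip_width: 0.095
```

```bash
python3 -c "
from plan import *
tool_to((-.005,.168),.10)"
```

```text
t 3.7 pos [0.526  0.1046 0.24  ] line [0.007 0.13 ] yaw y deg 14.83 F [ 0.53 -0.32 -0.13]
goal [0.5048 0.1383 0.1   ] tool shift mm [ 38.  -11.9 140. ] q [ 0.073  0.338  1.743  0.     1.06  -0.186]
```

>>> move_arm --rows '[[[10,-3,10],[0,0,0]],[[10,-3,25],[0,0,0]],[[10,-3,30],[0,0,0]],[[8,-3,30],[0,0,0]],[[0,0,25],[0,0,0]],[[0,0,20],[0,0,0]],[[0,0,0],[0,0,0]],[[0,0,0],[0,0,0]]]'

```text
clock: 4.5
position: [0.5049, 0.1381, 0.0997]
eef_rot: [[-0.253, 0.967, -0.001], [0.967, 0.253, 0.0], [0.0, -0.001, -1.0]]
contact_force: [-0.4, -0.6, 0.3]
grip_width: 0.0949
```

```bash
python3 - <<'E'
from plan import *
tool_to((-.005,.140),.026)
for n in("top","side"):
    p,d=bot.read_camera(n); c=p[110:235,190:340] if n=="top" else p[120:260,180:370]
    cv2.imwrite(f"pics/{n}1.png",cv2.resize(c,None,fx=4,fy=4,interpolation=cv2.INTER_CUBIC)[:,:,::-1])
E
```

```text
t 4.5 pos [0.5049 0.1381 0.0997] line [-0.005   0.1677] yaw y deg 14.67 F [-0.37 -0.56  0.26]
goal [0.5119 0.1112 0.026 ] tool shift mm [-27.8   0.   73.7] q [ 0.141  0.504  1.925  0.     0.714 -0.116]
```

View pics/side1.png

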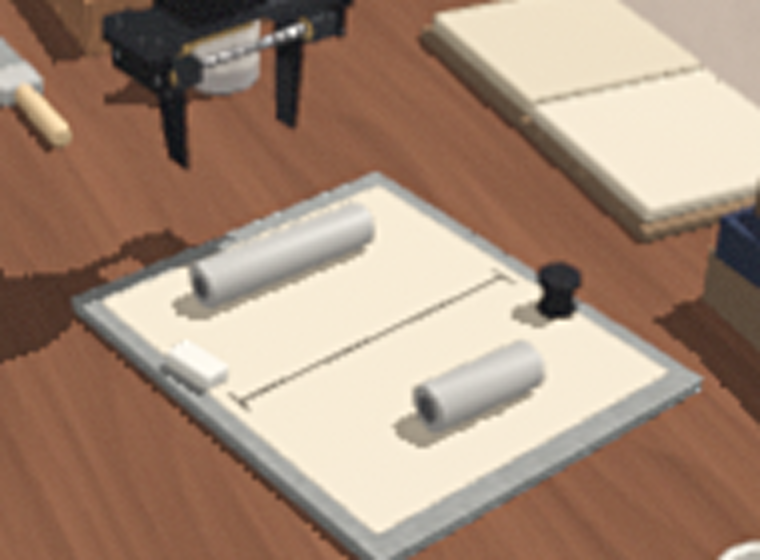

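View pics/top1.png

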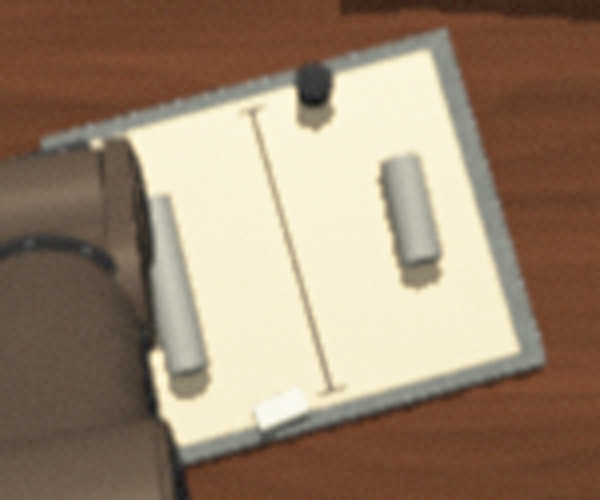

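The side view shows the fingers hanging clear behind the long bar, above (180,160)-(290,125), with nothing beneath them but board. I'll lower them.

>>> move_arm --rows '[[[0,0,10],[0,0,0]],[[0,0,20],[0,0,0]],[[0,0,20],[0,0,0]],[[0,0,15],[0,0,0]],[[0,0,8],[0,0,0]],[[-3,0,1],[0,0,0]],[[-4,0,0],[0,0,0]],[[-4,0,0],[0,0,0]],[[-4,0,0],[0,0,0]],[[-4,0,0],[0,0,0]],[[-3,0,0],[0,0,0]],[[-2,0,0],[0,0,0]],[[0,0,0],[0,0,0]],[[0,0,0],[0,0,0]]]'

```text
clock: 6.0
position: [0.5112, 0.1145, 0.0256]
eef_rot: [[-0.252, 0.968, -0.0], [0.968, 0.252, 0.0], [0.0, -0.0, -1.0]]
contact_force: [1.2, -0.0, 0.3]
grip_width: 0.0949
```

```bash
cat > look.py <<'E'
from plan import *
import sys
from m import bars
k=sys.argv[1]
tool_to((-.005,.0),.026)
for n in sys.argv[2:]:
    p,d=bot.read_camera(n); c=p[110:235,190:340] if n=="top" else p[120:260,180:370]
    cv2.imwrite(f"pics/{n}{k}.png",cv2.resize(c,None,fx=4,fy=4,interpolation=cv2.INTER_CUBIC)[:,:,::-1]); np.savez(f"{n}{k}.npz",p=p,d=d); bars(n,p,d)
E
python3 look.py 2 side
```

```text
t 6.0 pos [0.5112 0.1145 0.0256] line [-0.0048  0.1433] yaw y deg 14.61 F [ 1.17 -0.01  0.31]
goal [ 0.5472 -0.0243  0.026 ] tool shift mm [-143.3   -0.2   -0.4] q [ 0.094  0.627  1.972  0.     0.542 -0.161]
side 1 [227 163  47  32 497] pix [249.8 180.1] xy [0.5162 0.0892] size [151.  67.] ang 14.8 zmax 0.0634 zmed 0.042
side 2 [314 186  11   9  59] pix [319.2 189.7] xy [ 0.6847 -0.05  ] size [30. 29.] ang 57.8 zmax 0.0456 zmed 0.0418
side 3 [283 205  34  21 337] pix [300.  214.3] xy [ 0.5808 -0.1264] size [94. 36.] ang 10.6 zmax 0.0492 zmed 0.042
```

View pics/side2.png

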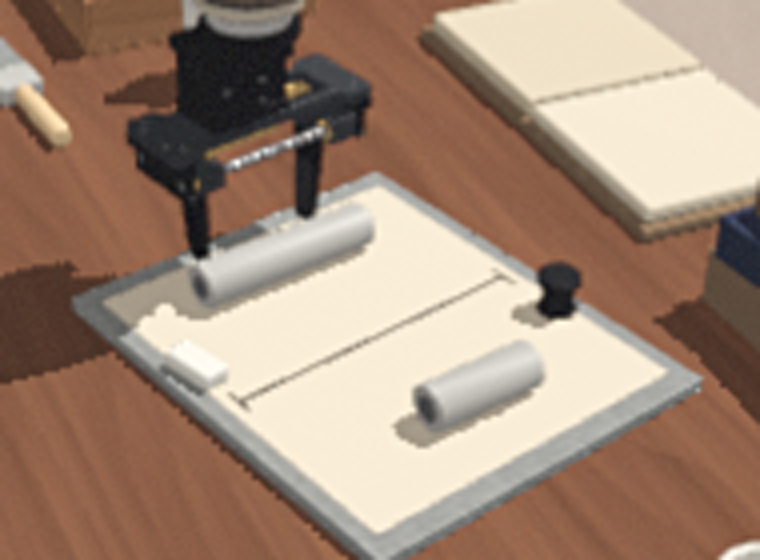

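The side view shows both fingertips behind the bar, at about (203,250) and (305,210), and not touching it. I'll start the slow push at 2 cm/s.

>>> move_arm --rows '[[[-1,0,0],[0,0,0]],[[-2,0,0],[0,0,0]],[[-2,0,0],[0,0,0]],[[-2,0,0],[0,0,0]],[[-2,0,0],[0,0,0]],[[-2,0,0],[0,0,0]],[[-2,0,0],[0,0,0]],[[-2,0,0],[0,0,0]],[[-2,0,0],[0,0,0]],[[-2,0,0],[0,0,0]],[[-2,0,0],[0,0,0]],[[-2,0,0],[0,0,0]],[[-2,0,0],[0,0,0]],[[-2,0,0],[0,0,0]],[[-2,0,0],[0,0,0]],[[-2,0,0],[0,0,0]],[[-2,0,0],[0,0,0]],[[-2,0,0],[0,0,0]],[[-2,0,0],[0,0,0]],[[-2,0,0],[0,0,0]]]'

```text
clock: 8.05
position: [0.5211, 0.0766, 0.0256]
eef_rot: [[-0.252, 0.968, 0.0], [0.968, 0.252, 0.0], [0.0, 0.0, -1.0]]
contact_force: [0.2, 0.3, -0.3]
grip_width: 0.0948
```

```bash
python3 look.py 3 side top
```

```text
t 8.05 pos [0.5211 0.0766 0.0256] line [-0.0048  0.1042] yaw y deg 14.61 F [ 0.23  0.34 -0.26]
goal [ 0.5472 -0.0243  0.026 ] tool shift mm [-104.2   -0.3   -0.4] q [ 0.02   0.63   1.965  0.     0.547 -0.235]
side 1 [234 167  47  33 511] pix [256.2 185.6] xy [0.5244 0.0534] size [150.  63.] ang 13.6 zmax 0.065 zmed 0.0421
side 2 [314 186  11   9  62] pix [319.3 189.8] xy [ 0.6865 -0.0506] size [25. 31.] ang 9.2 zmax 0.0452 zmed 0.0412
side 3 [283 205  34  20 325] pix [300.  214.2] xy [ 0.581  -0.1268] size [92. 34.] ang 9.1 zmax 0.0485 zmed 0.0423
top 1 [264 126   9   9  63] pix [268.2 130.2] xy [ 0.6881 -0.0435] size [29. 27.] ang 0.1 zmax 0.0521 zmed 0.0443
top 2 [286 148  14  28 269] pix [292.2 161.7] xy [ 0.5805 -0.1209] size [91. 34.] ang 11.4 zmax 0.0571 zmed 0.0446
```

View pics/side3.png

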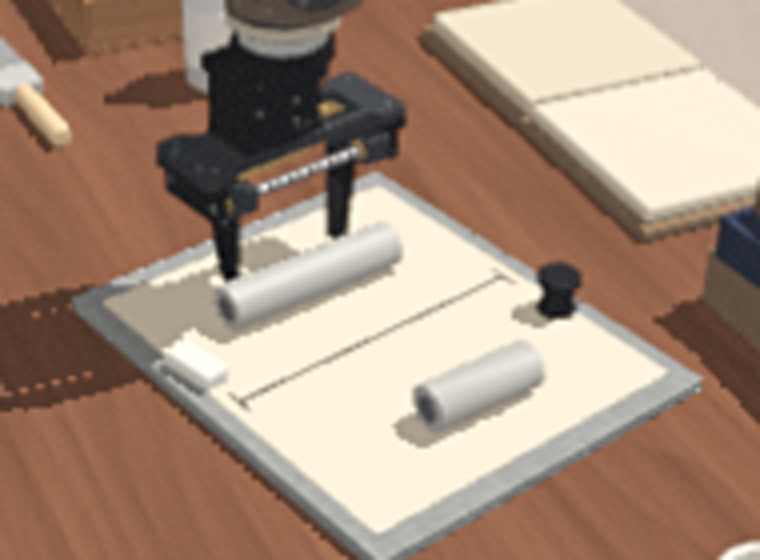

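View pics/top3.png

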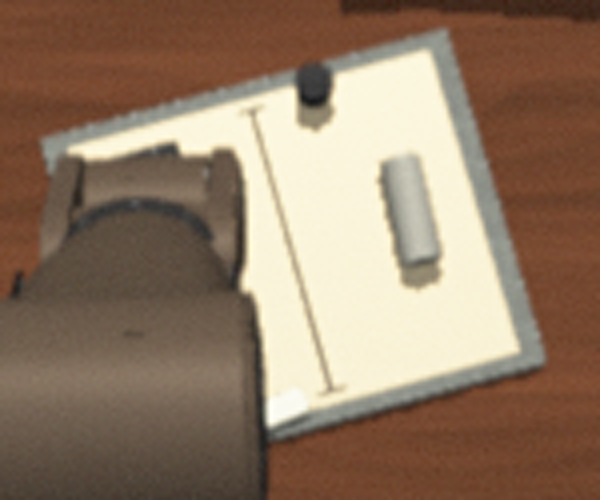

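The side view shows the bar rolling ahead of the fingers, with its near end at about (232,303), parallel to the line. I'll keep going.

>>> move_arm --rows '[[[-2,0,0],[0,0,0]],[[-2,0,0],[0,0,0]],[[-2,0,0],[0,0,0]],[[-2,0,0],[0,0,0]],[[-2,0,0],[0,0,0]],[[-2,0,0],[0,0,0]],[[-2,0,0],[0,0,0]],[[-2,0,0],[0,0,0]],[[-2,0,0],[0,0,0]],[[-2,0,0],[0,0,0]],[[-2,0,0],[0,0,0]],[[-2,0,0],[0,0,0]],[[-2,0,0],[0,0,0]],[[-2,0,0],[0,0,0]],[[-2,0,0],[0,0,0]],[[-2,0,0],[0,0,0]],[[-2,0,0],[0,0,0]],[[-2,0,0],[0,0,0]],[[-2,0,0],[0,0,0]],[[-2,0,0],[0,0,0]]]'

```text
clock: 10.15
position: [0.5312, 0.0379, 0.0256]
eef_rot: [[-0.252, 0.968, 0.0], [0.968, 0.252, 0.0], [0.0, 0.0, -1.0]]
contact_force: [-0.5, 0.7, 0.5]
grip_width: 0.0951
```

>>> move_arm --rows '[[[-2,0,0],[0,0,0]],[[-2,0,0],[0,0,0]],[[-2,0,0],[0,0,0]],[[-2,0,0],[0,0,0]],[[-1.5,0,0],[0,0,0]],[[-1,0,0],[0,0,0]],[[-0.5,0,0],[0,0,0]],[[0,0,0],[0,0,0]],[[0,0,0],[0,0,0]],[[0,0,0],[0,0,0]],[[0,0,0],[0,0,0]]]'

```text
clock: 11.25
position: [0.5339, 0.0274, 0.0256]
eef_rot: [[-0.252, 0.968, -0.0], [0.968, 0.252, 0.0], [0.0, -0.0, -1.0]]
contact_force: [-0.8, -0.3, -0.1]
grip_width: 0.0946
```

```bash
python3 look.py 4 side
```

```text
t 11.25 pos [0.5339 0.0274 0.0256] line [-0.0048  0.0533] yaw y deg 14.62 F [-0.75 -0.34 -0.08]
goal [ 0.5472 -0.0243  0.026 ] tool shift mm [-53.3  -0.2  -0.4] q [-0.072  0.636  1.945  0.     0.56  -0.327]
side 1 [244 175  48  33 521] pix [267. 194.] xy [0.5367 0.0013] size [152.  59.] ang 14.2 zmax 0.0643 zmed 0.0423
side 3 [314 186  11   8  61] pix [319.2 189.6] xy [ 0.6881 -0.0498] size [27. 28.] ang 85.5 zmax 0.0457 zmed 0.0416
side 5 [283 205  34  21 337] pix [299.9 214.4] xy [ 0.5812 -0.1292] size [94. 35.] ang 6.7 zmax 0.049 zmed 0.0422
```

View pics/side4.png

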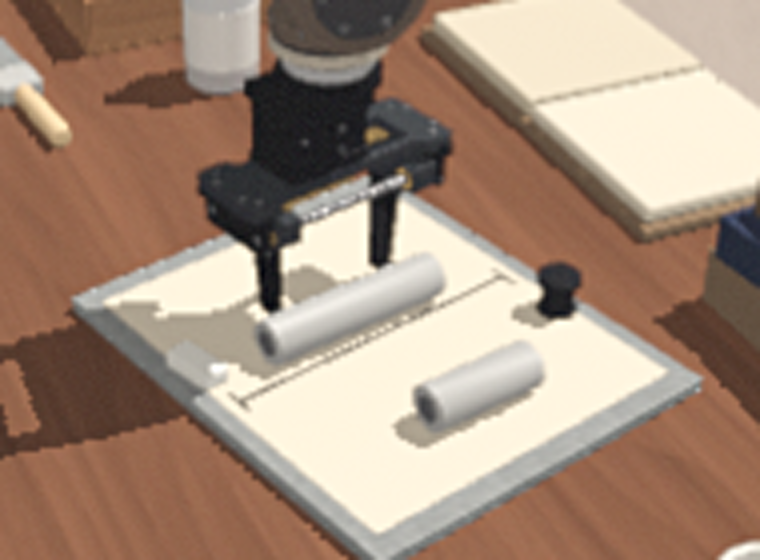

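The side view shows the bar's near end face at about (272,338), a few cm short of the line. Next I'll fit its axis from the depth points, with the radius known.

```bash
cat > cyl.py <<'E'
from plan import *
from scipy.optimize import least_squares
LS=dict(side=(np.array([.5515,-.0249]),np.radians(14.36)),top=(np.array([.5524,-.0218]),np.radians(14.66)))
def fit(n,p,d,c0,half=.075):
    P=heights(n,d); hs=cv2.cvtColor(p,cv2.COLOR_RGB2HSV)
    rel=P[...,:2]-c0; u=rel@ex; v=rel@ey
    m=(d>0)&(abs(u)<half+.015)&(abs(v)<.026)&(P[...,2]>.024)&(P[...,2]<.058)&(hs[...,2]>90)&(hs[...,1]<50)
    q=P[m]
    def f(x):  # x: lateral offset, angle, z
        a=x[1]; w=(q[:,:2]-c0)@np.array([-np.sin(a),np.cos(a)])-x[0]
        return np.hypot(w,q[:,2]-x[2])-.018
    r=least_squares(f,[0,np.radians(14.5),.03],loss="soft_l1",f_scale=.001,x_scale=[.01,.05,.01])
    a=r.x[1]; ax=np.array([np.cos(a),np.sin(a)]);nn=np.array([-ax[1],ax[0]])
    s=(q[:,:2]-c0)@ax; lo,hi=np.percentile(s,[.5,99.5]); C=c0+nn*r.x[0]+ax*(lo+hi)/2
    Lc,la=LS[n]; le=np.array([np.cos(la),np.sin(la)]);ln=np.array([-le[1],le[0]])
    e=[((C+k*half*ax-Lc)@ln*1000).round(1) for k in(1,-1)]
    print(n,"N",len(q),"C",C.round(4),"ang",np.degrees(a).round(2),"z",r.x[2].round(4),"len",round(hi-lo,3),"rms mm",(np.sqrt(np.mean(f(r.x)**2))*1e3).round(2),"-> ends y mm (a,b)",e,"x mm",((C-Lc)@le*1000).round(1))
    return C
def lineS(n,p,d): pass
E
python3 - <<'E'
from cyl import *
for n,k,c in [("top",0,(.521,.0795)),("side",0,(.5222,.077)),("side",4,(.54,.001)),("side",4,(.54,.006)),("side",3,(.527,.052))]:
    f=np.load(f"{n}{k}.npz"); fit(n,f["p"],f["d"],np.array(c))
for n in("top","side"):
    f=np.load(f"{n}0.npz"); fit(n,f["p"],f["d"],np.array([.580,-.1235]),.045)
E
```

```text
top N 466 C [0.5203 0.0792] ang 12.46 z 0.0296 len 0.149 rms mm 3.01 -> ends y mm (a,b) [np.float64(103.0), np.float64(108.7)] x mm -5.5
side N 484 C [0.5211 0.0784] ang 12.81 z 0.0277 len 0.151 rms mm 2.25 -> ends y mm (a,b) [np.float64(105.6), np.float64(109.6)] x mm -3.9
side N 519 C [ 0.5385 -0.0054] ang 12.96 z 0.028 len 0.15 rms mm 2.62 -> ends y mm (a,b) [np.float64(20.3), np.float64(24.0)] x mm -7.8
side N 370 C [ 0.5379 -0.0047] ang 13.0 z 0.0281 len 0.15 rms mm 2.85 -> ends y mm (a,b) [np.float64(21.2), np.float64(24.8)] x mm -8.2
side N 454 C [0.5272 0.0449] ang 12.75 z 0.0281 len 0.149 rms mm 2.72 -> ends y mm (a,b) [np.float64(71.6), np.float64(75.8)] x mm -6.2
top N 281 C [ 0.5807 -0.1231] ang 11.43 z 0.0296 len 0.09 rms mm 3.2 -> ends y mm (a,b) [np.float64(-107.7), np.float64(-102.6)] x mm 1.8
side N 376 C [ 0.5803 -0.1238] ang 11.09 z 0.0278 len 0.091 rms mm 2.07 -> ends y mm (a,b) [np.float64(-105.5), np.float64(-100.4)] x mm 3.3
```

>>> move_arm --rows '[[[-1,0,0],[0,0,0]],[[-1.5,0,0],[0,0,0]],[[-2,0,0],[0,0,0]],[[-2,0,0],[0,0,0]],[[-2,0,0],[0,0,0]],[[-2,0,0],[0,0,0]],[[-2,0,0],[0,0,0]],[[-2,0,0],[0,0,0]],[[-2,0,0],[0,0,0]],[[-1.5,0,0],[0,0,0]],[[-1,0,0],[0,0,0]],[[-1,0,0],[0,0,0]],[[-0.5,0,0],[0,0,0]],[[0,0,0],[0,0,0]],[[0,0,0],[0,0,0]],[[0,0,0],[0,0,0]],[[0,0,0],[0,0,0]],[[0,0,0],[0,0,0]]]'

```text
clock: 13.1
position: [0.5391, 0.0076, 0.0256]
eef_rot: [[-0.252, 0.968, 0.0], [0.968, 0.252, 0.0], [0.0, 0.0, -1.0]]
contact_force: [0.8, -0.6, 0.1]
grip_width: 0.0947
```

```bash
python3 look.py 5 side; python3 - <<'E'
from cyl import *
f=np.load(f"side5.npz"); fit("side",f["p"],f["d"],np.array([.546,-.025])); fit("side",f["p"],f["d"],np.array([.546,-.022]))
E
```

```text
t 13.1 pos [0.5391 0.0076 0.0256] line [-0.0047  0.0328] yaw y deg 14.61 F [ 0.82 -0.61  0.05]
goal [ 0.5472 -0.0243  0.026 ] tool shift mm [-32.8  -0.3  -0.4] q [-0.109  0.64   1.934  0.     0.567 -0.364]
side 1 [248 179  48  33 544] pix [271.6 197. ] xy [ 0.5419 -0.022 ] size [153.  62.] ang 18.9 zmax 0.0646 zmed 0.0424
side 3 [314 186  11   8  59] pix [319.2 189.6] xy [ 0.6861 -0.048 ] size [27. 29.] ang 55.3 zmax 0.0446 zmed 0.0413
side 6 [283 205  34  20 334] pix [300.  214.3] xy [ 0.5814 -0.1286] size [94. 34.] ang 6.0 zmax 0.0489 zmed 0.0422
side N 550 C [ 0.5423 -0.0257] ang 12.48 z 0.0281 len 0.149 rms mm 2.59 -> ends y mm (a,b) [np.float64(-0.9), np.float64(4.0)] x mm -9.1
side N 550 C [ 0.5423 -0.0257] ang 12.48 z 0.0281 len 0.149 rms mm 2.6 -> ends y mm (a,b) [np.float64(-0.9), np.float64(4.0)] x mm -9.1
```

View pics/side5.png

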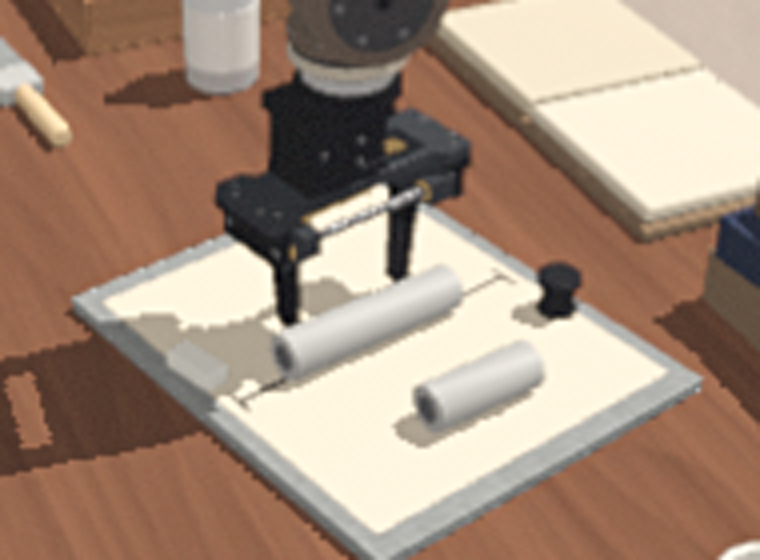

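The side view shows the bar lying over the line, with the line coming out at both ends, at about (275,382) and (470,292). The fit puts the ends within about 4 mm of the line. I'll back the hand off, then lift it and move clear so the top camera can check.

>>> move_arm --rows '[[[3,0,0],[0,0,0]],[[8,0,0],[0,0,0]],[[12,0,0],[0,0,0]],[[10,0,-10],[0,0,0]],[[5,0,-25],[0,0,0]],[[0,0,-30],[0,0,0]],[[0,0,-30],[0,0,0]],[[0,0,-30],[0,0,0]],[[10,0,-30],[0,0,0]],[[25,-5,-20],[0,0,0]],[[30,-10,-10],[0,0,0]],[[30,-10,0],[0,0,0]],[[30,-10,0],[0,0,0]],[[30,-10,0],[0,0,0]],[[30,-10,0],[0,0,0]],[[25,-10,0],[0,0,0]],[[15,-5,0],[0,0,0]],[[5,0,0],[0,0,0]],[[0,0,0],[0,0,0]]]'

```text
clock: 15.05
position: [0.4035, 0.2499, 0.2111]
eef_rot: [[-0.254, 0.967, 0.001], [0.967, 0.254, 0.0], [0.0, 0.001, -1.0]]
contact_force: [0.3, -0.0, 0.6]
grip_width: 0.0955
```

```bash
python3 look.py 6 side top; python3 - <<'E'
from cyl import *
for n,c in(("side",(.546,-.025)),("top",(.546,-.025))):
    f=np.load(f"{n}6.npz"); fit(n,f["p"],f["d"],np.array(c)); fit(n,f["p"],f["d"],np.array([.580,-.1235]),.045)
E
```

```text
t 15.05 pos [0.4035 0.2499 0.2111] line [-0.075   0.3015] yaw y deg 14.7 F [ 0.26 -0.03  0.64]
goal [ 0.5472 -0.0243  0.026 ] tool shift mm [-301.7   69.3  185.1] q [0.415 0.282 1.92  0.    0.939 0.159]
side 1 [248 186  48  26 479] pix [271.9 198.3] xy [ 0.5445 -0.0298] size [152.  32.] ang 11.6 zmax 0.0502 zmed 0.0422
side 2 [314 186  11   8  61] pix [319.2 189.6] xy [ 0.6871 -0.0482] size [28. 29.] ang 81.0 zmax 0.0454 zmed 0.0413
side 3 [283 205  34  20 340] pix [300.  214.4] xy [ 0.5814 -0.1291] size [96. 36.] ang 5.5 zmax 0.0494 zmed 0.0422
top 1 [264 126   9   9  62] pix [268.2 130.1] xy [ 0.6879 -0.0434] size [27. 29.] ang 89.3 zmax 0.0507 zmed 0.0433
top 2 [286 148  14  28 265] pix [292.2 161.6] xy [ 0.5799 -0.121 ] size [91. 34.] ang 10.7 zmax 0.056 zmed 0.0437
top 3 [254 151  19  46 451] pix [262.9 173.2] xy [ 0.543  -0.0236] size [150.  33.] ang 12.5 zmax 0.0576 zmed 0.0447
side N 545 C [ 0.5431 -0.0259] ang 12.62 z 0.0278 len 0.149 rms mm 2.16 -> ends y mm (a,b) [np.float64(-1.1), np.float64(3.4)] x mm -8.4
side N 375 C [ 0.5806 -0.124 ] ang 11.65 z 0.0278 len 0.092 rms mm 2.15 -> ends y mm (a,b) [np.float64(-105.4), np.float64(-101.1)] x mm 3.6
top N 470 C [ 0.5434 -0.025 ] ang 12.43 z 0.0296 len 0.149 rms mm 3.0 -> ends y mm (a,b) [np.float64(-3.7), np.float64(2.1)] x mm -9.5
top N 277 C [ 0.5805 -0.1226] ang 12.12 z 0.0288 len 0.09 rms mm 3.02 -> ends y mm (a,b) [np.float64(-106.6), np.float64(-102.6)] x mm 1.7
```

View pics/top6.png

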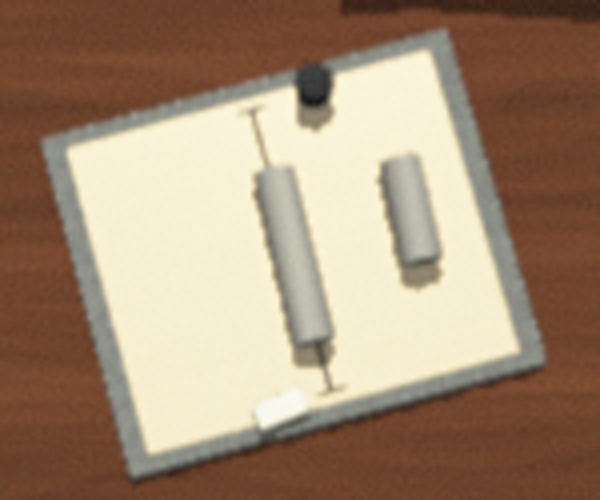

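The top view shows the bar, (277,170) to (315,340), centred on the line, which comes out under the middle of both ends. The short bar, eraser and loupe are where they were. Handing in.

```bash
python3 -c "
from station import bot
print(bot.close_job())"
```

```text
the job is handed in; nothing more can be done
None
```

The longer bar now lies along the pencilled line, and I've handed the job in. I pushed it there slowly (about 2 cm/s) with both fingertips, over about 106 mm. Then I backed the hand away and lifted it clear, finishing at about 15 s of the 48 s allowed.

| Last check | Side camera | Top camera | Limit |
|---|---|---|---|
| Offset of each bar end from the line (mm) | -1.1 and +3.4 | -3.7 and +2.1 | ±10 |
| Bar centre from the line's middle, lengthwise (mm) | -8.4 | -9.5 | ±35 |
| Change in the short bar's measured position (mm) | under 1 | under 1 | 15 |

- **Other objects:** the loupe measured within 2 mm of its first reading. The eraser I only compared by eye in the last top picture. I didn't measure the brush, bottle, pot or carton again, but the arm touched nothing on its way past.
- **Rolling:** I inferred this rather than measured it, because the plain steel shows no marks. 106 mm on an 18 mm radius would be about 5.9 rad of turn if it didn't slip.
- **Disagreement:** the cylinder fits put the bar's angle about 2° off the line, while the fingers that pushed it were aligned to within about 0.1°. The fitted axis height also came out up to 2 mm low. Both are well inside the limits, so I left the bar as it was.

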